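# Catch three power-bank shells from the feeder chute and put them on the scale

### The arm

A 6-joint arm with a two-finger parallel gripper is mounted at the origin on the work surface. World frame = base frame: x ahead of the robot, y to its left, z up, the work surface at z = 0. Lengths are in m, angles in rad, forces in N, time in s.
With the tool pointing down it reaches from about 0.225 to 0.875 m from the base axis. Payload 3.4 kg.
Tool frame: the origin (TCP) lies between the finger pads, 19 mm behind the fingertips; this is the grasp point; z points along the fingers, y is the line along which they close (so a half turn about z gives the same grasp; the last joint's range is limited). The gripper opens to 85 mm and grips with 20 to 120 N. Pads are 22 mm wide; open, the fingers measure 114 mm over their backs; the gripper's body (76 mm by 85 mm) begins 54 mm behind the grasp point. The pads swing forward as they close: fully open they stand 13 mm farther back than shut.
Start: joints at [1.11, 0.276, 1.505, -0, 1.361, -0.121], TCP at [0.192, 0.542, 0.25] pointing down, gripper open.
Joint ranges: [-2.89, 2.89], [-0.75, 2.08], [0.22, 2.7], [-1.18, 4.32], [0.11, 2.71], [-2.7, 2.7]. Speed limits (rad/s): [2.57, 2.57, 3.14, 3.14, 3.14, 3.14].

### API

Orientations are given as a unit quaternion [w, x, y, z].
In Python, from rig import manip gives the robot as it stands.
- The arm moves only by the shell command python3 -m pendant 'ROWS' [FORCE]. ROWS is JSON, a list of rows, each an object of numbers: "jaw": the opening, from -1 (shut) to 1 (fully open); "tx", "ty", "tz": the shift along the world's x, y, z in cm; "ax", "ay", "az": the turn, a rotation vector about the world's x, y, z in degrees. In form: [{"jaw": .., "tx": .., "ty": .., "tz": .., "ax": .., "ay": .., "az": ..}, ...]. A call has 1 to 10 rows; each row is the pose to reach, as a shift and turn from the pose commanded when the call began; what a row does not reach only later rows make up. A row lasts 1/8 s, in which the tool goes at most 62.5 mm and 10.7 degrees, less where a joint would pass 70% of its speed; a pose out of reach is approached as far as the arm can. A call with a gripper value outside its range is refused whole. The fingers move at their own pace and stop on an object; FORCE is the grip in N (left out, the last holds). Time passes only in rows, so rows that repeat a pose let the fingers close. It gives the time, the measured TCP pose, the force, the opening and the grip force at its end, in the units of the state.
- manip.get_state(): the state, without advancing time (a new reading comes with each control period).
- manip.get_image(name): name is "scene" or "side" or "wrist"; returns a dict with "pixels" (480x640x3 uint8, blue, green, red), "depth" (480x640 float32, m along the optical axis (not along the pixel's ray), 0 where there is no reading), "fx", "fy", "cx", "cy" (pixels), "pose" (4x4, takes a point from camera to world coordinates). Camera axes: x right, y down, z forward; pixel columns grow to the right and rows downward; lengths in m; the calibration is good to about 2 mm. A picture is of the moment at which its call begins.
- manip.sign_off(): hands the job in; it is judged then, once.
The state is a dict: "clock": time; "qpos": joint angles; "qd": joint speeds; "effort": joint torques, N m; "position": TCP position; "ee_rot": TCP orientation; "contact_force": force on the tool from outside, world axes, zero at the start; "moment": the same for the moment, N m; "width": finger opening in m; "gripper_force": force on a finger pad.
Only numpy, scipy, OpenCV 4.12 (cv2) and the standard library are available. Lean on these libraries where they do the work, as an engineer would, in place of code of your own. Each camera call takes 0.05 s, during which the arm holds its last target. There are 200 camera calls.

### The job

Draw the blue dish out from under the instrument's riser shelf by its wall, set it down on the open bench clear of the shelf, let go, and take it again by its bar handle. Holding it by the handle, raised off the bench under the mouth of the tilted chute, push the sprung hanging lever back with the dish until it snaps over and stays, so that the gate opens and all three shells slide into the dish. Then set the dish with the three shells down on the middle of the scale's pan without dropping it, and leave the bottle and the screwdriver where they are.

Things in the scene. Friction and masses are not known exactly. Their poses are not given: they have to be found in the camera images.
- dish: Open blue plastic box, 140 (x) x 124 (y) x 56 mm high, walls and floor 8 mm thick, 0.16 kg. Origin: centre of the box's underside, z up. A bar handle sticks out of its -x wall from x = -70 to -157 mm, 12 mm wide (y), 24 to 46 mm above the underside. At the start it stands on the bench, handle tucked under the riser shelf out of reach, box part sticking out.
- dish_grip (a point): Middle of the dish's handle: at x = -115 mm, z = 35 mm in the dish's frame; axes as the dish.
- riser: Fixed grey shelf 200 mm deep (x), 220 mm wide (y), board 80 to 90 mm above the bench, open in front, side panels 8 mm thick; on it a white test instrument (top at 179 mm, its face 37 mm behind the shelf's front edge). Origin: on the bench below the middle of the front edge; +x goes in under the shelf, away from the robot.
- feeder: Fixed grey chute with a black floor, 44 mm wide inside, 220 mm long, falling at 35 degrees to its mouth. Origin: on the bench below the middle of the lip; the chute rises to +x, shells leave towards -x. Supports stand from x = 60 mm on; below and before the mouth is free. A lift gate linked to the lever holds the shells; its guides reach 45 mm above and 40 mm before the lip.
- chute_lip (a point): Middle of the chute floor's edge at the mouth, 185 mm above the bench; axes as the feeder. Shells drop from here and fly 30 to 90 mm towards -x as they fall. A dish with its rim 125 to 165 mm above the bench passes under the mouth and meets the lever.
- lever_bar (a point): Middle of the lever's rubber push bar: round, 12 mm thick, 110 mm long along y, hanging under the mouth; at rest 12 mm behind the lip (+x), 108 mm above the bench. It swings to +x about a hinge 70 mm above it and ends 40 mm behind the lip, 114 mm above the bench.
- lever (a joint): Angle of the lever, rad: 0 hanging at rest (gate shut), 0.42 pushed fully back (gate fully open). A spring resists with up to about 6 N at the bar; past about 0.34 it snaps over to 0.42 and stays. The gate lets shells through above about 0.25.
- shell0: Aluminium power-bank shell, rounded block 60 (x) x 36 (y) x 20 mm (z), 45 g, origin at its centre; at the start lying lengthwise on the chute, number 1 of 3 from the mouth.
- shell1: Aluminium power-bank shell, rounded block 60 (x) x 36 (y) x 20 mm (z), 45 g, origin at its centre; at the start lying lengthwise on the chute, number 2 of 3 from the mouth.
- shell2: Aluminium power-bank shell, rounded block 60 (x) x 36 (y) x 20 mm (z), 45 g, origin at its centre; at the start lying lengthwise on the chute, number 3 of 3 from the mouth.
- scale: Fixed low bench scale, 180 x 180 mm with a square steel pan 190 x 190 mm on top, pan surface 45 mm above the bench; a low display ledge 26 mm high on its -x side (to x = -125 mm). Origin: on the bench below the middle of the pan.
- scale_pan (a point): Middle of the pan's top surface, 45 mm above the bench; axes as the scale.
- bottle: White bottle, 54 mm across, 130 mm tall, standing; origin: centre of its underside. To be left alone.
- driver: Screwdriver 190 mm long lying on the bench, origin at its middle underside. To be left alone.

How it is judged:
On the way, in this order (a step that is already met when the one before it is completed fails the run):
1. the dish stands upright on the bench, let go, its handle clear of the riser shelf (middle of the handle more than 45 mm before the shelf's front edge, or more than 170 mm to one side of its middle) (height (world z) of dish below 0.008 m and angle between dish's own z axis and vertical below 0.08 rad and contact force between the fingers and dish below 0.1 N and linear speed of dish below 0.03 m/s and (x of dish_grip in the frame of riser below -0.045 m or y of dish_grip in the frame of riser below -0.17 m or y of dish_grip in the frame of riser above 0.17 m)), for 0.2 s.
2. the dish, held by its handle (TCP within 60 mm of the handle's middle) with its underside more than 40 mm above the bench, has all three shells in it and the lever is latched back (over 0.37 rad) (value of joint lever above 0.37 rad and height (world z) of dish above 0.04 m and distance between the grasp point and dish_grip below 0.06 m and contact force between the fingers and dish above 1 N and horizontal distance between dish and chute_lip below 0.13 m and x of shell0 in the frame of dish between -0.065 and 0.065 m and y of shell0 in the frame of dish between -0.057 and 0.057 m and z of shell0 in the frame of dish between 0 and 0.075 m and x of shell1 in the frame of dish between -0.065 and 0.065 m and y of shell1 in the frame of dish between -0.057 and 0.057 m and z of shell1 in the frame of dish between 0 and 0.075 m and x of shell2 in the frame of dish between -0.065 and 0.065 m and y of shell2 in the frame of dish between -0.057 and 0.057 m and z of shell2 in the frame of dish between 0 and 0.075 m), for 0.2 s.
At the end, for the whole second after the job is handed in: The dish stands upright (within 0.08 rad), released and at rest on the scale's pan, its box centre within 45 mm of the pan's middle; all three shells lie in the dish (their centres within its walls and under 75 mm above its underside); the lever is still latched back (over 0.37 rad) (horizontal distance between dish and scale_pan below 0.045 m and z of dish in the frame of scale_pan between -0.005 and 0.008 m and angle between dish's own z axis and vertical below 0.08 rad and linear speed of dish below 0.03 m/s and x of shell0 in the frame of dish between -0.065 and 0.065 m and y of shell0 in the frame of dish between -0.057 and 0.057 m and z of shell0 in the frame of dish between 0 and 0.075 m and x of shell1 in the frame of dish between -0.065 and 0.065 m and y of shell1 in the frame of dish between -0.057 and 0.057 m and z of shell1 in the frame of dish between 0 and 0.075 m and x of shell2 in the frame of dish between -0.065 and 0.065 m and y of shell2 in the frame of dish between -0.057 and 0.057 m and z of shell2 in the frame of dish between 0 and 0.075 m and value of joint lever above 0.37 rad); the robot touches nothing.
It fails at once if the dish is dropped (faster than 0.6 m/s while no finger touches it) (linear speed of dish above 0.6 m/s and contact force between the fingers and dish below 0.1 N).
It fails at once if the bottle is moved more than 30 mm (distance of bottle from where it was at the start of the episode above 0.03 m).
It fails at once if the screwdriver is moved more than 30 mm (distance of driver from where it was at the start of the episode above 0.03 m).
It also fails if it takes over 67 s, if anything falls off the work surface, if the arm or the gripper's body presses on something with over 40 N, if the wrist force passes 120 N, or if a joint passes its speed limit or range.

## Working session

There is one attempt and no reset: what is moved stays moved. The work goes in short steps, Python scripts to look and compute and a shell command to move; the robot and the scene stay as the last step left them, time stands still between calls to the robot, and variables do not carry over. Pictures are saved under pics/ and viewed, at most 10 in all, crops included, and the job is handed in when it is done.

```bash
mkdir -p pics
cat > h.py <<'E'
import numpy as np, cv2
from rig import manip
def snap(n,tag):
    im=manip.get_image(n); cv2.imwrite(f'pics/{tag}.png',im['pixels'])
    np.savez(f'pics/{tag}.npz',**im); return im
def load(tag): return np.load(f'pics/{tag}.npz')
def cloud(im):
    d=im['depth']; v,u=np.indices(d.shape)
    p=np.stack([(u-im['cx'])/im['fx']*d,(v-im['cy'])/im['fy']*d,d],-1)
    P=im['pose']; w=p@P[:3,:3].T+P[:3,3]; w[d<=0]=np.nan; return w
E
python3 - <<'E'
from h import *
for n in['scene','side']:
    im=snap(n,n); print(n,im['pose'].round(3).tolist(),im['fx'])
print(manip.get_state())
E
```

```text
scene [[0.979, 0.128, -0.156, 0.836], [0.202, -0.686, 0.699, -1.068], [-0.017, -0.716, -0.698, 1.262], [0.0, 0.0, 0.0, 1.0]] 533.5324424313281
side [[0.854, -0.39, 0.345, 0.119], [-0.52, -0.655, 0.548, -0.831], [0.012, -0.647, -0.762, 1.33], [0.0, 0.0, 0.0, 1.0]] 447.56050529273415
{'clock': 0.1, 'qpos': array([ 1.11001015e+00,  2.76551416e-01,  1.50599629e+00,  2.48202220e-05,
        1.36070767e+00, -1.20988231e-01]), 'qd': array([ 0.00016876, -0.00114671, -0.004222  , -0.00130014, -0.00111954,
        0.00050256]), 'effort': array([ 2.65009039e-04, -4.17700624e+01, -2.46403617e+01, -4.29531747e-04,
        5.88725408e-03,  5.57800888e-06]), 'position': array([0.19144183, 0.54173425, 0.24921906]), 'ee_rot': array([-2.50061626e-04,  1.69085282e-01,  9.85601074e-01, -7.92955366e-04]), 'contact_force': array([ 0.58951937, -0.44172546, -0.68767862]), 'moment': array([ 0.05244308,  0.05423157, -0.0329222 ]), 'gripper_force': 0.0, 'width': 0.08565419202328518}
```

View pics/scene.png

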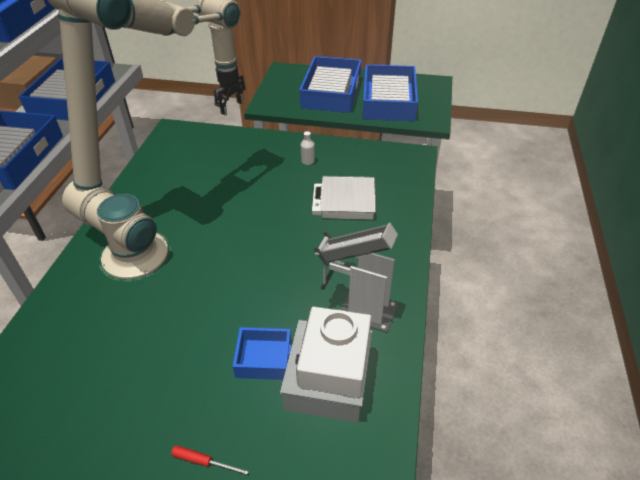

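View pics/side.png

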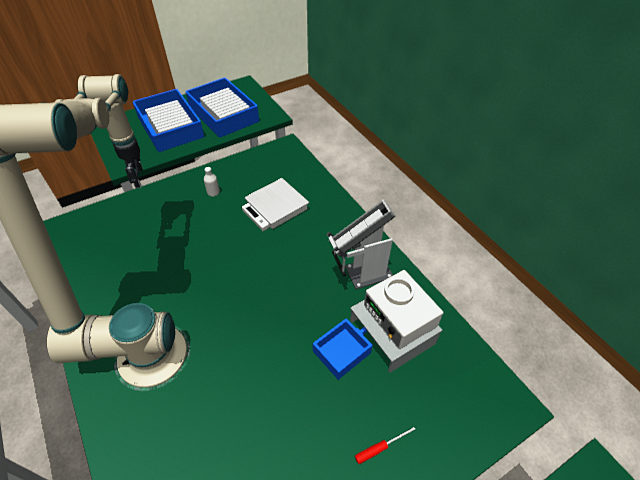

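The scene view shows the dish at (264,353) with its handle hidden under the shelf to the right. The riser and instrument are at (335,350), the chute at (357,243) with its mouth at (320,250), the scale pan at (348,198), the bottle at (307,150) and the driver at (210,460). The side view shows the same layout, with the dish at (343,347).

Run:
```python
from h import *
tot=None
B=np.zeros((600,800,3),np.uint8); Z=np.full((600,800),-1.)
for t in['scene','side']:
    im=load(t); w=cloud(im); px=im['pixels']; hsv=cv2.cvtColor(px,cv2.COLOR_BGR2HSV)
    for v,u in ([(353,264),(198,348),(150,307)] if t=='scene' else [(347,343),(203,277),(183,211)]): print(t,v,u,w[v,u].round(3))
    blue=(hsv[...,0]>105)&(hsv[...,0]<130)&(hsv[...,1]>150)&(w[...,2]<.08)&(w[...,2]>.045)&(w[...,1]<.3)
    red=(hsv[...,0]<8)&(hsv[...,1]>180)&(w[...,2]<.05)
    p=w[blue]; print('rim n',len(p),'z',np.median(p[:,2]).round(4),cv2.minAreaRect(p[:,:2].astype(np.float32)*1000))
    print('red',w[red].mean(0).round(3))
    pan=(w[...,2]>.038)&(w[...,2]<.052)&(hsv[...,1]<60)&(w[...,1]>.15)&(abs(w[...,0]-w[198 if t=='scene' else 203,348 if t=='scene' else 277,0])<.15)
    p=w[pan]; print('pan n',len(p),np.median(p[:,2]).round(4),cv2.minAreaRect(p[:,:2].astype(np.float32)*1000))
    m=np.isfinite(w[...,2])&(w[...,2]<.33)&(w[...,2]>-.02)
    for P,c in zip(w[m],px[m]):
        x=int((P[0]-.3)*1000); y=int((.5-P[1])*700) 
        c2=int((.45-P[1])*800); 
        r=int((.95-P[0])*900)
        if 0<=r<600 and 0<=c2<800 and P[2]>Z[r,c2]:
            Z[r,c2]=P[2]; cv2.circle(B,(c2,r),1,c.tolist(),-1)
cv2.imwrite('pics/bev.png',B)
# enlarged crops of chute in both
a=cv2.resize(load('scene')['pixels'][215:335,305:405],None,fx=4,fy=4,interpolation=2)
b=cv2.resize(load('side')['pixels'][190:310,315:415],None,fx=4,fy=4,interpolation=2)
cv2.imwrite('pics/chute.png',np.hstack([a,b]))
```

```text
scene 353 264 [ 0.521 -0.294  0.014]
scene 198 348 [0.651 0.358 0.045]
scene 150 307 [0.458 0.576 0.073]
rim n 758 z 0.0556 ((523.4390869140625, -304.50018310546875), (145.6417999267578, 130.6525115966797), 8.99705982208252)
red [ 0.426 -0.604  0.024]
pan n 1863 0.0461 ((667.3416748046875, 798.0472412109375), (278.657470703125, 1046.068359375), 1.761684775352478)
side 347 343 [ 0.534 -0.294  0.006]
side 203 277 [0.638 0.362 0.047]
side 183 211 [0.447 0.577 0.076]
rim n 591 z 0.0559 ((534.8511962890625, -301.5379638671875), (171.19287109375, 126.1974105834961), 8.045549392700195)
red [ 0.424 -0.603  0.023]
pan n 1498 0.0463 ((662.33349609375, 1288.224609375), (2020.2615966796875, 215.99464416503906), 89.0141372680664)
```

View pics/chute.png

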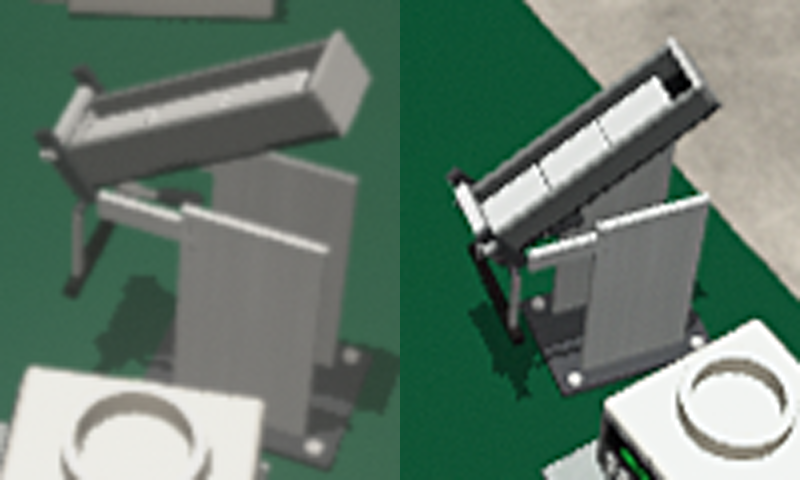

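The enlarged chute (scene crop left, side crop right) shows the mouth with gate guides at crop (45,140)-(85,75) left, the lever bar running from (72,292) to about (110,240), and the three shells on the floor. The right crop shows the same guides at (460,180)-(487,245) and the bar at (475,250)-(517,338).

Run:
```python
from h import *
allp=[]
for t in['scene','side']:
    im=load(t); w=cloud(im)
    def g(lab,pts):
        for p in pts: print(t,lab,p,w[p[1],p[0]].round(3))
    if t=='scene':
        g('bar',[(323,288),(325,284),(328,279)])
        g('guides',[(317,250),(326,234)])
        g('shells',[(330,245),(350,240),(375,236)])
    else:
        g('bar',[(443-0-0-0,273) if 0 else (344,273),(341,268),(337,260)])
        g('shells',[(343,241),(360,230),(373,218)])
    m=(w[...,2]>.2)&(w[...,2]<.36)&(w[...,1]>-.1)&(w[...,1]<.2)&(w[...,0]>.5)&(w[...,0]<.95)
    p=w[m]; allp.append(p)
    print(t,len(p),'chute rect',cv2.minAreaRect((p[:,:2]*1000).astype(np.float32)))
    # riser board, instrument top
    for nm,lo,hi in(('board',.084,.096),('instr',.172,.186)):
        m=(w[...,2]>lo)&(w[...,2]<hi)&(w[...,1]<-.1)&(w[...,0]>.5)&(w[...,1]>-.5)
        p=w[m]; r=cv2.minAreaRect((p[:,:2]*1000).astype(np.float32)); print(t,nm,len(p),r,cv2.boxPoints(r).round().tolist())
    m=(w[...,2]>.040)&(w[...,2]<.052)&(w[...,0]>.5)&(w[...,0]<.82)&(w[...,1]>.2)&(w[...,1]<.5)
    p=w[m]; print(t,'pan',len(p),cv2.minAreaRect((p[:,:2]*1000).astype(np.float32)))
    m=(w[...,2]>.02)&(w[...,2]<.1)&(w[...,1]>.5)&(w[...,1]<.7)&(w[...,0]>.35)&(w[...,0]<.6)
    print(t,'bottle',w[m].min(0).round(3),w[m].max(0).round(3))
p=np.vstack(allp); print(p.min(0),p.max(0))
cv2.imwrite('pics/bevc.png',cv2.resize(cv2.imread('pics/bev.png'),None,fx=1,fy=1))
```

```text
scene bar (323, 288) [ 0.652 -0.115  0.109]
scene bar (325, 284) [ 0.655 -0.102  0.113]
scene bar (328, 279) [ 0.66  -0.08   0.109]
scene guides (317, 250) [ 0.632 -0.092  0.235]
scene guides (326, 234) [ 0.645 -0.03   0.238]
scene shells (330, 245) [ 0.659 -0.05   0.218]
scene shells (350, 240) [ 0.715 -0.06   0.257]
scene shells (375, 236) [ 0.781 -0.079  0.303]
scene 1320 chute rect ((728.561767578125, -76.54820251464844), (82.78677368164062, 207.96075439453125), 78.8750991821289)
scene board 1610 ((707.1871337890625, -277.455322265625), (340.1016845703125, 213.53997802734375), 86.77045440673828) [[591.0, -441.0], [804.0, -453.0], [823.0, -114.0], [610.0, -102.0]]
scene instr 3874 ((728.8826293945312, -266.2587890625), (326.25347900390625, 173.55825805664062), 87.1851806640625) [[634.0, -425.0], [808.0, -433.0], [824.0, -108.0], [650.0, -99.0]]
scene pan 1784 ((645.1072998046875, 382.98980712890625), (189.89498901367188, 199.845703125), 8.334710121154785)
scene bottle [0.424 0.562 0.02 ] [0.48  0.617 0.1  ]
side bar (344, 273) [ 0.649 -0.113  0.118]
side bar (341, 268) [ 0.653 -0.
[... 234 characters left out ...]
7.12007141113281), (80.90130615234375, 206.61627197265625), 77.57357788085938)
side board 1433 ((1242.29833984375, -264.2526550292969), (1280.1136474609375, 333.3667297363281), 0.8714310526847839) [[600.0, -107.0], [605.0, -441.0], [1885.0, -421.0], [1880.0, -88.0]]
side instr 2652 ((1260.6724853515625, -263.2519836425781), (325.83013916015625, 1240.1661376953125), 89.97733306884766) [[641.0, -426.0], [1881.0, -426.0], [1881.0, -101.0], [641.0, -100.0]]
side pan 1450 ((646.196044921875, 385.01275634765625), (195.84291076660156, 196.6976776123047), 8.081534385681152)
side bottle [0.425 0.572 0.021] [0.479 0.623 0.1  ]
[ 0.62008024 -0.09999168  0.20016819] [ 0.83682254 -0.0153866   0.34536552]
```

View pics/bev.png

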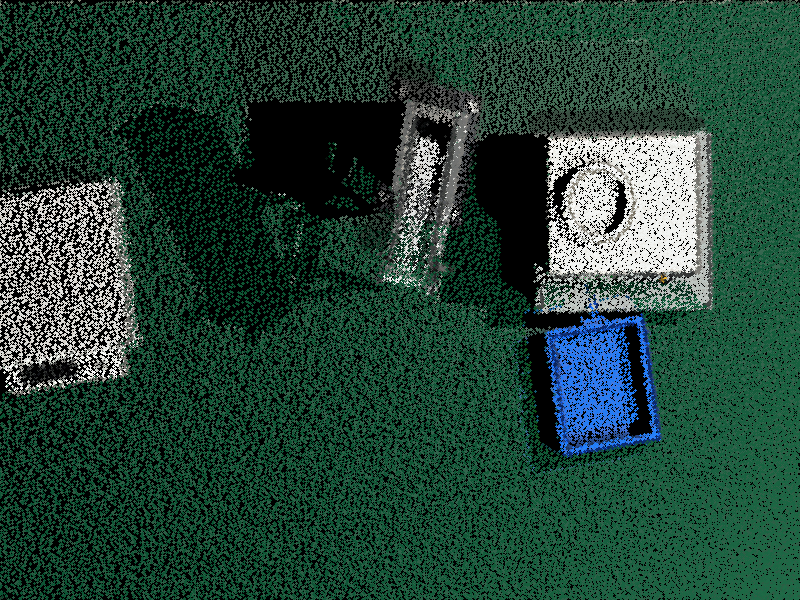

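The overhead map from both depth views shows the dish rim corners at (547,330), (643,316), (659,438) and (566,454). The shelf front edge is at row ~306, the chute mouth at about (410,288), and the scale pan is at the left edge. The dish centre is at about (0.523,-0.305) with its handle axis at 9 deg, the shelf front is at x≈0.609, and the feeder yaw is about -11 deg.

```bash
python3 -m pendant '[{"jaw":1,"tx":2,"ty":-6,"az":-8},{"jaw":1,"tx":4,"ty":-12,"az":-16},{"jaw":1,"tx":6,"ty":-18,"az":-24},{"jaw":1,"tx":8,"ty":-24,"az":-32},{"jaw":1,"tx":10,"ty":-30,"az":-40},{"jaw":1,"tx":12,"ty":-36,"az":-48},{"jaw":1,"tx":14,"ty":-42,"az":-55},{"jaw":1,"tx":16,"ty":-48,"az":-61.5},{"jaw":1,"tx":18,"ty":-54,"az":-61.5},{"jaw":1,"tx":20,"ty":-60,"az":-61.5}]' 60 | tail -c 500
python3 -m pendant '[{"jaw":1,"tx":2,"ty":-6},{"jaw":1,"tx":4,"ty":-12},{"jaw":1,"tx":5,"ty":-18},{"jaw":1,"tx":6,"ty":-24},{"jaw":1,"tx":6.2,"ty":-25.8,"tz":-3},{"jaw":1,"tx":6.2,"ty":-25.8,"tz":-5},{"jaw":1,"tx":6.2,"ty":-25.8,"tz":-5}]'
cat > fit.py <<'E'
from h import *
from scipy.optimize import least_squares
def fitdish(tags,zmax=.062,zmin=.05,dz=0):
    P=[]
    for t in tags:
        im=load(t); w=cloud(im); hsv=cv2.cvtColor(im['pixels'],cv2.COLOR_BGR2HSV)
        m=(hsv[...,0]>105)&(hsv[...,0]<130)&(hsv[...,1]>140)&(w[...,2]<zmax)&(w[...,2]>zmin)&(w[...,1]<.25)&(w[...,0]>.1)&(w[...,0]<.62)
        P.append(w[m])
        print(t,len(P[-1]),'rim z',np.median(P[-1][:,2]).round(4))
    return np.vstack(P)[:,:2]
def rect(P,c0,yaw):
    def f(v):
        c,s=np.cos(v[2]),np.sin(v[2]); d=P-v[:2]; x=abs(d@[c,s]); y=abs(d@[-s,c])
        # distance to rim centreline rectangle 132 x 116
        return np.where((x/.066)>(y/.058),x-.066,y-.058)
    r=least_squares(f,[*c0,yaw],loss='soft_l1',f_scale=.004); return r.x, np.sqrt(np.median(r.fun**2))
E
python3 - <<'E'
from fit import *
im=snap('wrist','w1')
for s in(['scene'],['side'],['w1'],['scene','side','w1']):
    try:
        P=fitdish(s); x,e=rect(P,[.523,-.305],np.radians(9)); print(s,x[:2].round(4),np.degrees(x[2]).round(2),e)
    except Exception as ex: print(s,ex)
for t in['scene','side']:
    w=cloud(load(t)); a=np.radians(-11.5); A=np.array([np.cos(a),np.sin(a)]);N=np.array([-A[1],A[0]])
    m=(w[...,2]>.19)&(w[...,2]<.36)&(w[...,1]>-.13)&(w[...,1]<.2)&(w[...,0]>.5)&(w[...,0]<.95)
    p=w[m][:,:2]; print(t,'along',np.percentile(p@A,[0,.5,99.5,100]).round(4),'lat',np.percentile(p@N,[0,.5,99.5,100]).round(4))
E
```

```text
scene 633 rim z 0.0562
['scene'] [ 0.5222 -0.3056] 8.59 0.002400413193600799
side 474 rim z 0.0566
['side'] [ 0.5214 -0.3038] 8.71 0.00237046967901076
w1 0 rim z nan
['w1'] [ 0.523 -0.305] 9.0 nan
scene 633 rim z 0.0562
side 474 rim z 0.0566
w1 0 rim z nan
['scene', 'side', 'w1'] [ 0.5218 -0.3048] 8.63 0.002434064335553085
scene along [0.6254 0.6301 0.8322 0.8333] lat [0.0283 0.0309 0.1079 0.1122]
side along [0.6256 0.6293 0.8292 0.8328] lat [0.0308 0.0333 0.1053 0.1118]invalid input at $[0]: expected keys jaw, tx, ty, tz, ax, ay, az
invalid input at $[0]: expected keys jaw, tx, ty, tz, ax, ay, az
  return _methods._mean(a, axis=axis, dtype=dtype,
  ret = ret.dtype.type(ret / rcount)
```

```bash
python3 -m pendant '[{"jaw":1,"tx":2,"ty":-6,"tz":0,"ax":0,"ay":0,"az":-8},{"jaw":1,"tx":4,"ty":-12,"tz":0,"ax":0,"ay":0,"az":-16},{"jaw":1,"tx":6,"ty":-18,"tz":0,"ax":0,"ay":0,"az":-24},{"jaw":1,"tx":8,"ty":-24,"tz":0,"ax":0,"ay":0,"az":-32},{"jaw":1,"tx":10,"ty":-30,"tz":0,"ax":0,"ay":0,"az":-40},{"jaw":1,"tx":12,"ty":-36,"tz":0,"ax":0,"ay":0,"az":-48},{"jaw":1,"tx":14,"ty":-42,"tz":0,"ax":0,"ay":0,"az":-55},{"jaw":1,"tx":16,"ty":-48,"tz":0,"ax":0,"ay":0,"az":-62},{"jaw":1,"tx":18,"ty":-54,"tz":0,"ax":0,"ay":0,"az":-62},{"jaw":1,"tx":20,"ty":-60,"tz":0,"ax":0,"ay":0,"az":-62}]' 60 
python3 -m pendant '[{"jaw":1,"tx":2,"ty":-6,"tz":0,"ax":0,"ay":0,"az":0},{"jaw":1,"tx":4,"ty":-12,"tz":0,"ax":0,"ay":0,"az":0},{"jaw":1,"tx":5,"ty":-18,"tz":0,"ax":0,"ay":0,"az":0},{"jaw":1,"tx":6,"ty":-24,"tz":-1,"ax":0,"ay":0,"az":0},{"jaw":1,"tx":6.5,"ty":-25.6,"tz":-3,"ax":0,"ay":0,"az":0},{"jaw":1,"tx":6.5,"ty":-25.6,"tz":-5,"ax":0,"ay":0,"az":0},{"jaw":1,"tx":6.5,"ty":-25.6,"tz":-5,"ax":0,"ay":0,"az":0}]'
python3 - <<'E'
from fit import *
im=snap('wrist','w2'); print(im['pose'].round(3).tolist())
P=fitdish(['w2']); x,e=rect(P,[.522,-.305],np.radians(8.6)); print(x[:2].round(4),np.degrees(x[2]).round(2),e,P.min(0),P.max(0))
E
```

```text
clock: 1.4
position: [0.3895, -0.0528, 0.2502]
ee_rot: [0.0, 0.653, 0.758, 0.0]
contact_force: [0.9, 0.7, 0.1]
width: 0.0859
gripper_force: 0.0
clock: 2.28
position: [0.4532, -0.3062, 0.1981]
ee_rot: [-0.002, 0.653, 0.758, 0.0]
contact_force: [-0.6, 1.0, 0.5]
width: 0.0854
gripper_force: 0.0
[[0.989, 0.141, 0.039, 0.443], [0.146, -0.947, -0.286, -0.233], [-0.004, 0.288, -0.958, 0.322], [0.0, 0.0, 0.0, 1.0]]
w2 4289 rim z 0.0556
[ 0.5197 -0.304 ] 7.64 0.002244467919925733 [ 0.44400245 -0.36768152] [ 0.59162381 -0.23328365]
```

View pics/w2.png

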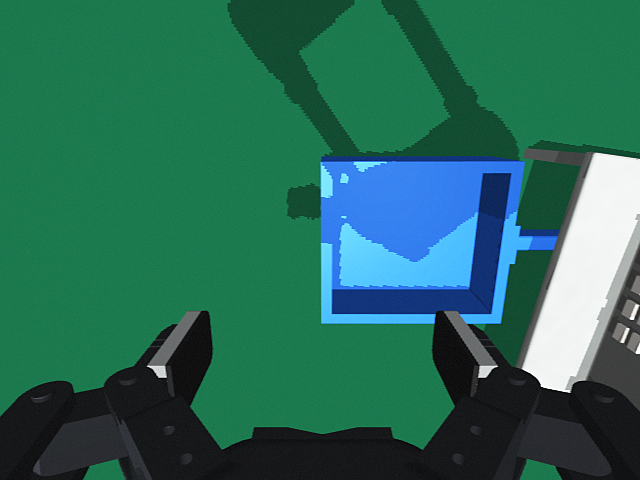

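The wrist view shows the dish rim from (321,158) to (523,322), with its bar handle at (540,240) running under the shelf edge. The rim height of 0.056 m agrees with all three views.

```bash
python3 -m pendant '[{"jaw":1,"tx":-0.1,"ty":0,"tz":-4,"ax":0,"ay":0,"az":0},{"jaw":1,"tx":-0.1,"ty":0,"tz":-8,"ax":0,"ay":0,"az":0},{"jaw":1,"tx":-0.1,"ty":0,"tz":-12,"ax":0,"ay":0,"az":0},{"jaw":1,"tx":-0.1,"ty":0,"tz":-15.6,"ax":0,"ay":0,"az":0},{"jaw":1,"tx":-0.1,"ty":0,"tz":-15.6,"ax":0,"ay":0,"az":0},{"jaw":-1,"tx":-0.1,"ty":0,"tz":-15.6,"ax":0,"ay":0,"az":0},{"jaw":-1,"tx":-0.1,"ty":0,"tz":-15.6,"ax":0,"ay":0,"az":0},{"jaw":-1,"tx":-0.1,"ty":0,"tz":-15.6,"ax":0,"ay":0,"az":0},{"jaw":-1,"tx":-0.1,"ty":0,"tz":-15.6,"ax":0,"ay":0,"az":0},{"jaw":-1,"tx":-0.1,"ty":0,"tz":-15.6,"ax":0,"ay":0,"az":0}]' 60
python3 -m pendant '[{"jaw":-1,"tx":0,"ty":0,"tz":0,"ax":0,"ay":0,"az":0},{"jaw":-1,"tx":0,"ty":0,"tz":0,"ax":0,"ay":0,"az":0},{"jaw":-1,"tx":0,"ty":0,"tz":0,"ax":0,"ay":0,"az":0}]'
```

```text
clock: 3.58
position: [0.4538, -0.3071, 0.0448]
ee_rot: [0.001, 0.653, 0.758, 0.0]
contact_force: [0.2, -0.2, 4.8]
width: 0.0067
gripper_force: 59.5
clock: 3.95
position: [0.4538, -0.3071, 0.0448]
ee_rot: [0.001, 0.653, 0.758, 0.0]
contact_force: [-0.5, 0.2, 6.0]
width: 0.0066
gripper_force: 59.6
```

```bash
python3 -m pendant '[{"jaw":-1,"tx":-0.8,"ty":-0.1,"tz":0.2,"ax":0,"ay":0,"az":0},{"jaw":-1,"tx":-2.8,"ty":-0.4,"tz":0.2,"ax":0,"ay":0,"az":0},{"jaw":-1,"tx":-5.6,"ty":-0.8,"tz":0.2,"ax":0,"ay":0,"az":0},{"jaw":-1,"tx":-8.5,"ty":-1.2,"tz":0.2,"ax":0,"ay":0,"az":0},{"jaw":-1,"tx":-11.4,"ty":-1.6,"tz":0.2,"ax":0,"ay":0,"az":0},{"jaw":-1,"tx":-14.2,"ty":-2,"tz":0.2,"ax":0,"ay":0,"az":0},{"jaw":-1,"tx":-17,"ty":-2.4,"tz":0.2,"ax":0,"ay":0,"az":0},{"jaw":-1,"tx":-19,"ty":-2.7,"tz":0.1,"ax":0,"ay":0,"az":0},{"jaw":-1,"tx":-19.8,"ty":-2.8,"tz":0,"ax":0,"ay":0,"az":0},{"jaw":-1,"tx":-19.8,"ty":-2.8,"tz":0,"ax":0,"ay":0,"az":0}]'
python3 -m pendant '[{"jaw":1,"tx":0,"ty":0,"tz":0,"ax":0,"ay":0,"az":0},{"jaw":1,"tx":0,"ty":0,"tz":0,"ax":0,"ay":0,"az":0},{"jaw":1,"tx":0,"ty":0,"tz":0,"ax":0,"ay":0,"az":0},{"jaw":1,"tx":0,"ty":0,"tz":0,"ax":0,"ay":0,"az":0},{"jaw":1,"tx":0,"ty":0,"tz":0,"ax":0,"ay":0,"az":0},{"jaw":1,"tx":0,"ty":0,"tz":2,"ax":0,"ay":0,"az":0},{"jaw":1,"tx":0,"ty":0,"tz":7,"ax":0,"ay":0,"az":0},{"jaw":1,"tx":0,"ty":0,"tz":13,"ax":0,"ay":0,"az":0}]'
python3 - <<'E'
from fit import *
T=['scene','side','wrist']
for t in T: snap(t,t+'3')
for t in T:
    P=fitdish([t+'3']); x,e=rect(P,[.323,-.333],np.radians(8.4)); print(x[:2].round(4),np.degrees(x[2]).round(2),e,P.min(0),P.max(0))
    c=np.array([np.cos(x[2]),np.sin(x[2])]); 
    im=load(t+'3'); w=cloud(im); hsv=cv2.cvtColor(im['pixels'],cv2.COLOR_BGR2HSV); d=w[...,:2]-x[:2]
    a=d@c; m=(a>.08)&(a<.165)&(abs(d@[-c[1],c[0]])<.03)&(w[...,2]>.03)&(w[...,2]<.06)&(hsv[...,0]>105)&(hsv[...,0]<130)
    h=w[m]; print('handle',len(h),np.median(h,0).round(4),'end',a[m].max() if len(h) else 0)
E
```

```text
clock: 5.2
position: [0.2546, -0.3352, 0.0448]
ee_rot: [0.001, 0.653, 0.757, -0.0]
contact_force: [0.6, 1.1, 6.4]
width: 0.007
gripper_force: 59.9
clock: 6.2
position: [0.2549, -0.3339, 0.1746]
ee_rot: [-0.001, 0.652, 0.758, 0.001]
contact_force: [0.9, -0.9, 0.3]
width: 0.0855
gripper_force: 0.0
scene3 697 rim z 0.0559
[ 0.3221 -0.3344] 8.26 0.0024743561426935207 [ 0.24342191 -0.40560752] [ 0.47384981 -0.25953047]
handle 190 [ 0.4388 -0.3181  0.0446] end 0.15635100292674017
side3 530 rim z 0.0564
[ 0.3207 -0.3325] 8.49 0.0024579118115477003 [ 0.24309981 -0.40218941] [ 0.46780663 -0.26089679]
handle 120 [ 0.4385 -0.3165  0.0455] end 0.15585709668341297
wrist3 5006 rim z 0.0556
[ 0.3186 -0.3325] 7.3 0.0022171257815444285 [ 0.24706786 -0.39612087] [ 0.39391508 -0.262111  ]
handle 796 [ 0.4378 -0.3111  0.0411] end 0.15823635663660182
```

View pics/wrist3.png

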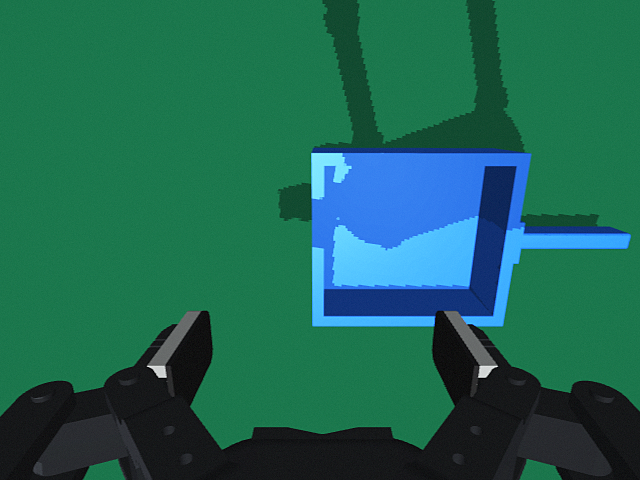

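The wrist view shows the dish standing free, with the handle fully exposed from (523,240) to (630,240). The handle top at z≈0.045 matches the expected 46 mm.

```bash
python3 -m pendant '[{"jaw":1,"tx":2,"ty":0.2,"tz":1,"ax":0,"ay":0,"az":-10},{"jaw":1,"tx":4,"ty":0.4,"tz":1,"ax":0,"ay":0,"az":-20},{"jaw":1,"tx":6,"ty":0.6,"tz":1,"ax":0,"ay":0,"az":-30},{"jaw":1,"tx":8,"ty":0.8,"tz":1,"ax":0,"ay":0,"az":-40},{"jaw":1,"tx":10,"ty":1,"tz":1,"ax":0,"ay":0,"az":-50},{"jaw":1,"tx":12,"ty":1.2,"tz":0,"ax":0,"ay":0,"az":-60},{"jaw":1,"tx":14,"ty":1.4,"tz":0,"ax":0,"ay":0,"az":-70},{"jaw":1,"tx":16,"ty":1.6,"tz":0,"ax":0,"ay":0,"az":-80},{"jaw":1,"tx":17.9,"ty":1.7,"tz":0,"ax":0,"ay":0,"az":-90},{"jaw":1,"tx":17.9,"ty":1.7,"tz":0,"ax":0,"ay":0,"az":-90}]' 120
python3 -m pendant '[{"jaw":1,"tx":0,"ty":0,"tz":-4,"ax":0,"ay":0,"az":0},{"jaw":1,"tx":0,"ty":0,"tz":-8,"ax":0,"ay":0,"az":0}]'
```

```text
clock: 7.6
position: [0.4345, -0.3171, 0.1724]
ee_rot: [-0.001, 0.997, 0.076, -0.001]
contact_force: [-0.3, -0.5, -0.8]
width: 0.0853
gripper_force: 0.0
clock: 7.85
position: [0.4332, -0.3175, 0.0928]
ee_rot: [-0.0, 0.997, 0.076, -0.0]
contact_force: [0.8, -0.1, -0.4]
width: 0.0855
gripper_force: 0.0
```

```bash
python3 -m pendant '[{"jaw":1,"tx":0,"ty":0,"tz":-3,"ax":0,"ay":0,"az":0},{"jaw":1,"tx":0,"ty":0,"tz":-5.8,"ax":0,"ay":0,"az":0},{"jaw":1,"tx":0,"ty":0,"tz":-5.8,"ax":0,"ay":0,"az":0},{"jaw":-1,"tx":0,"ty":0,"tz":-5.8,"ax":0,"ay":0,"az":0},{"jaw":-1,"tx":0,"ty":0,"tz":-5.8,"ax":0,"ay":0,"az":0},{"jaw":-1,"tx":0,"ty":0,"tz":-5.8,"ax":0,"ay":0,"az":0},{"jaw":-1,"tx":0,"ty":0,"tz":-5.8,"ax":0,"ay":0,"az":0},{"jaw":-1,"tx":0,"ty":0,"tz":-5.8,"ax":0,"ay":0,"az":0},{"jaw":-1,"tx":0,"ty":0,"tz":-5.8,"ax":0,"ay":0,"az":0}]' 120
python3 -m pendant '[{"jaw":-1,"tx":0,"ty":0,"tz":0.5,"ax":0,"ay":0,"az":0},{"jaw":-1,"tx":0,"ty":0,"tz":2,"ax":0,"ay":0,"az":0},{"jaw":-1,"tx":0,"ty":0,"tz":4,"ax":0,"ay":0,"az":0},{"jaw":-1,"tx":0,"ty":0,"tz":6,"ax":0,"ay":0,"az":0},{"jaw":-1,"tx":0,"ty":0,"tz":6,"ax":0,"ay":0,"az":0}]'
python3 - <<'E'
from fit import *
for t in['scene','side']:
    snap(t,t+'4'); w=cloud(load(t+'4')); hsv=cv2.cvtColor(load(t+'4')['pixels'],cv2.COLOR_BGR2HSV)
    m=(hsv[...,0]>105)&(hsv[...,0]<130)&(hsv[...,1]>140)&(w[...,0]<.39)&(w[...,0]>.2)&(w[...,1]<-.2)&(w[...,2]>.02)&(w[...,2]<.2)
    p=w[m]
    # heights of rim at near and far ends
    for lo,hi in((.242,.262),(.36,.39)):
        q=p[(p[:,0]>lo)&(p[:,0]<hi)]; print(t,lo,np.percentile(q[:,2],[80,90,97]).round(4))
E
```

```text
clock: 8.98
position: [0.4345, -0.3178, 0.0368]
ee_rot: [0.0, 0.997, 0.074, 0.0]
contact_force: [-0.4, 0.3, 5.8]
width: 0.0098
gripper_force: 117.1
clock: 9.6
position: [0.4354, -0.3188, 0.0981]
ee_rot: [0.002, 0.997, 0.074, 0.002]
contact_force: [0.2, 0.9, -2.9]
width: 0.01
gripper_force: 117.1
scene 0.242 [0.1166 0.1183 0.1205]
scene 0.36 [0.1167 0.1184 0.1205]
side 0.242 [0.1172 0.1186 0.1196]
side 0.36 [0.115  0.1177 0.1205]
```

```bash
python3 -m pendant '[{"jaw":-1,"tx":0,"ty":1,"tz":0.5,"ax":0,"ay":0,"az":4},{"jaw":-1,"tx":-0.2,"ty":3,"tz":1,"ax":0,"ay":0,"az":12},{"jaw":-1,"tx":-0.4,"ty":5,"tz":1.5,"ax":0,"ay":0,"az":20},{"jaw":-1,"tx":-0.6,"ty":7,"tz":1.5,"ax":0,"ay":0,"az":28},{"jaw":-1,"tx":-0.8,"ty":9,"tz":1.5,"ax":0,"ay":0,"az":36},{"jaw":-1,"tx":-1,"ty":11,"tz":1.5,"ax":0,"ay":0,"az":44},{"jaw":-1,"tx":-1.2,"ty":13,"tz":1.5,"ax":0,"ay":0,"az":52},{"jaw":-1,"tx":-1.4,"ty":15,"tz":1.5,"ax":0,"ay":0,"az":60},{"jaw":-1,"tx":-1.6,"ty":17,"tz":1.5,"ax":0,"ay":0,"az":68},{"jaw":-1,"tx":-1.8,"ty":19,"tz":1.5,"ax":0,"ay":0,"az":76}]' 120
python3 -m pendant '[{"jaw":-1,"tx":-0.1,"ty":2,"tz":0,"ax":0,"ay":0,"az":8},{"jaw":-1,"tx":-0.2,"ty":4,"tz":0,"ax":0,"ay":0,"az":17},{"jaw":-1,"tx":-0.3,"ty":6,"tz":0,"ax":0,"ay":0,"az":26},{"jaw":-1,"tx":-0.4,"ty":8,"tz":0,"ax":0,"ay":0,"az":35},{"jaw":-1,"tx":-0.5,"ty":10,"tz":0,"ax":0,"ay":0,"az":44},{"jaw":-1,"tx":-0.6,"ty":11,"tz":0,"ax":0,"ay":0,"az":53},{"jaw":-1,"tx":-0.6,"ty":11.7,"tz":0,"ax":0,"ay":0,"az":62},{"jaw":-1,"tx":-0.6,"ty":11.7,"tz":0,"ax":0,"ay":0,"az":71},{"jaw":-1,"tx":-0.6,"ty":11.7,"tz":0,"ax":0,"ay":0,"az":80},{"jaw":-1,"tx":-0.6,"ty":11.7,"tz":0,"ax":0,"ay":0,"az":84}]'
python3 -m pendant '[{"jaw":-1,"tx":0,"ty":0,"tz":0,"ax":0,"ay":0,"az":0},{"jaw":-1,"tx":0,"ty":0,"tz":0,"ax":0,"ay":0,"az":0}]'
python3 - <<'E'
from fit import *
for t in['scene','side']:
    snap(t,t+'5')
    P=fitdish([t+'5'],.14,.122); x,e=rect(P,[.523,-.035],np.radians(-11.5)); print(x[:2].round(4),np.degrees(x[2]).round(2),e,P.min(0),P.max(0))
a=cv2.resize(load('scene5')['pixels'][205:325,235:405],None,fx=4,fy=4,interpolation=2)
cv2.imwrite('pics/c5.png',a)
E
```

```text
clock: 10.95
position: [0.4153, -0.1266, 0.1101]
ee_rot: [-0.001, 0.739, 0.674, -0.0]
contact_force: [0.7, -0.1, -1.6]
width: 0.0097
gripper_force: 117.2
clock: 12.2
position: [0.409, -0.0105, 0.1101]
ee_rot: [-0.002, 0.098, 0.995, 0.0]
contact_force: [-0.4, -0.2, -1.8]
width: 0.0099
gripper_force: 117.2
clock: 12.45
position: [0.4097, -0.0107, 0.1106]
ee_rot: [-0.001, 0.1, 0.995, 0.0]
contact_force: [-0.0, -1.3, -1.9]
width: 0.0099
gripper_force: 117.1
scene5 565 rim z 0.1288
[ 0.5214 -0.0364] -11.73 0.0027177890442627375 [ 0.41956281 -0.11016188] [0.60126575 0.03675174]
side5 448 rim z 0.1293
[ 0.5195 -0.0341] -11.72 0.0022851917920711723 [ 0.37318532 -0.10781609] [0.6008246  0.03779158]
```

View pics/c5.png

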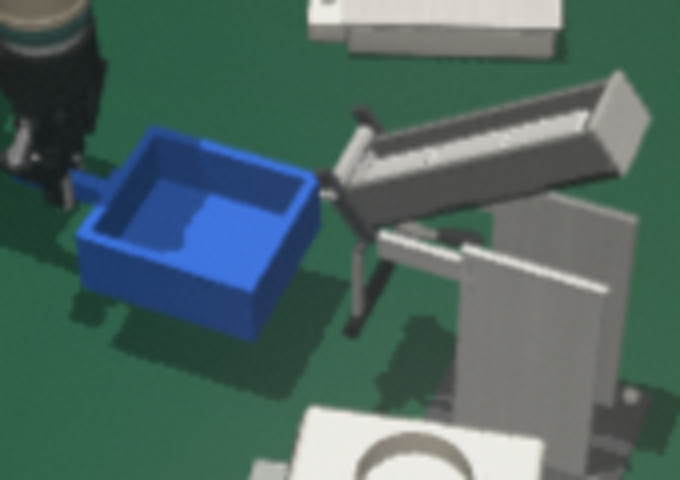

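The crop shows the dish level, with its front wall edge at (252,290)-(318,180) facing the lever bar at (350,330)-(390,265), and the mouth ahead.

```bash
python3 -m pendant '[{"jaw":-1,"tx":1,"ty":-0.2,"tz":0.4,"ax":0,"ay":0,"az":0},{"jaw":-1,"tx":3,"ty":-0.6,"tz":0.4,"ax":0,"ay":0,"az":0},{"jaw":-1,"tx":5,"ty":-1,"tz":0.4,"ax":0,"ay":0,"az":0},{"jaw":-1,"tx":6,"ty":-1.2,"tz":0.4,"ax":0,"ay":0,"az":0},{"jaw":-1,"tx":6.8,"ty":-1.36,"tz":0.4,"ax":0,"ay":0,"az":0},{"jaw":-1,"tx":7.5,"ty":-1.5,"tz":0.4,"ax":0,"ay":0,"az":0},{"jaw":-1,"tx":8,"ty":-1.6,"tz":0.4,"ax":0,"ay":0,"az":0},{"jaw":-1,"tx":8,"ty":-1.6,"tz":0.4,"ax":0,"ay":0,"az":0}]'
python3 -m pendant '[{"jaw":-1,"tx":0.5,"ty":-0.1,"tz":0,"ax":0,"ay":0,"az":0},{"jaw":-1,"tx":1,"ty":-0.2,"tz":0,"ax":0,"ay":0,"az":0},{"jaw":-1,"tx":1.4,"ty":-0.28,"tz":0,"ax":0,"ay":0,"az":0},{"jaw":-1,"tx":1.7,"ty":-0.35,"tz":0,"ax":0,"ay":0,"az":0},{"jaw":-1,"tx":1.7,"ty":-0.35,"tz":0,"ax":0,"ay":0,"az":0}]'
```

```text
clock: 13.55
position: [0.4892, -0.0265, 0.1147]
ee_rot: [-0.001, 0.1, 0.995, 0.0]
contact_force: [-4.3, 0.1, -1.4]
width: 0.0102
gripper_force: 117.1
clock: 14.18
position: [0.5012, -0.029, 0.112]
ee_rot: [-0.008, 0.1, 0.995, 0.001]
contact_force: [-7.0, 2.0, -9.0]
width: 0.0102
gripper_force: 117.5
```

```bash
python3 -m pendant '[{"jaw":-1,"tx":0,"ty":0,"tz":0,"ax":0,"ay":0,"az":0},{"jaw":-1,"tx":0,"ty":0,"tz":0,"ax":0,"ay":0,"az":0},{"jaw":-1,"tx":0,"ty":0,"tz":0,"ax":0,"ay":0,"az":0},{"jaw":-1,"tx":0,"ty":0,"tz":0,"ax":0,"ay":0,"az":0}]'
python3 - <<'E'
from fit import *
for t in['scene','side']: snap(t,t+'6')
a=cv2.resize(load('scene6')['pixels'][215:315,265:365],None,fx=4,fy=4,interpolation=2)
b=cv2.resize(load('side6')['pixels'][190:290,285:385],None,fx=4,fy=4,interpolation=2)
cv2.imwrite('pics/c6.png',np.hstack([a,b]))
E
```

```text
clock: 14.68
position: [0.5012, -0.029, 0.1119]
ee_rot: [-0.008, 0.1, 0.995, 0.001]
contact_force: [-8.1, 1.4, -8.7]
width: 0.01
gripper_force: 117.5
```

View pics/c6.png

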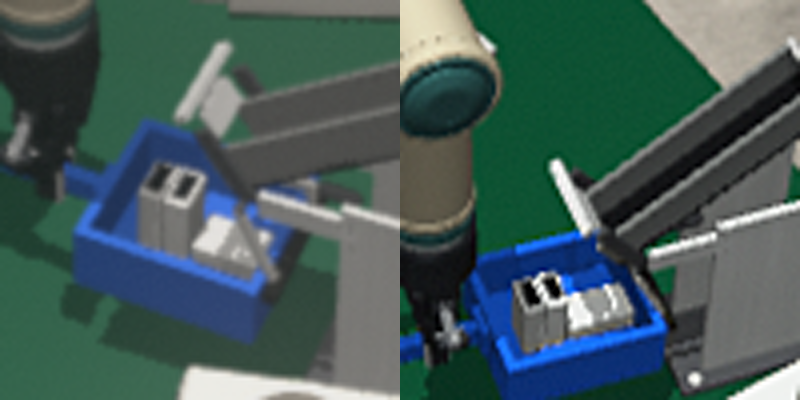

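The crops show all three shells in the dish, two standing on end at (170,205) and one lying at (230,245). The gate is raised at (205,80) and the lever bar is against the dish's front wall at (272,290). I'll check whether it has latched.

```bash
python3 -m pendant '[{"jaw":-1,"tx":0.3,"ty":-0.06,"tz":0,"ax":0,"ay":0,"az":0},{"jaw":-1,"tx":0.3,"ty":-0.06,"tz":0,"ax":0,"ay":0,"az":0}]'
python3 - <<'E'
from fit import *
A=np.array([.98,-.199]);N=np.array([.199,.98])
for t in['scene','side']:
    for k in('','6'):
        im=load(t+k);w=cloud(im);hsv=cv2.cvtColor(im['pixels'],cv2.COLOR_BGR2HSV)
        al=w[...,:2]@A-.652; la=w[...,:2]@N-.070
        m=(abs(la)<.06)&(al>-.02)&(al<.06)&(w[...,2]>.095)&(w[...,2]<.125)&(hsv[...,2]<90)&(hsv[...,1]<110)
        print(t,k,m.sum(),'al',np.percentile(al[m],[5,50,95]).round(3),'la',np.percentile(la[m],[5,95]).round(3),'z',np.median(w[m][:,2]).round(3))
    P=fitdish([t+'6'],.14,.124); x,e=rect(P,[.61,-.053],np.radians(-11.5)); print(x[:2].round(4),(A@x[:2]-.652).round(4),np.degrees(x[2]).round(2))
    im=load(t+'6');w=cloud(im);hsv=cv2.cvtColor(im['pixels'],cv2.COLOR_BGR2HSV);d=(w[...,:2]-x[:2])@A;m=(hsv[...,0]>105)&(hsv[...,0]<130)&(hsv[...,1]>140)
    for lo,hi in((-.075,-.06),(.055,.075)):
        q=w[m&(d>lo)&(d<hi)&(abs(w[...,1]+.05)<.15)][:,2]; print('rim',np.percentile(q,[70,90,97]).round(4))
E
```

```text
clock: 15.02
position: [0.5015, -0.029, 0.1114]
ee_rot: [-0.011, 0.1, 0.995, 0.001]
contact_force: [-12.5, 2.3, -7.0]
width: 0.01
gripper_force: 117.7
scene  80 al [0.003 0.009 0.013] la [-0.054  0.012] z 0.113
scene 6 85 al [0.031 0.038 0.042] la [-0.055  0.034] z 0.119
scene6 245 rim z 0.1288
[ 0.6133 -0.0546] -0.0401 -11.82
rim [0.128  0.1316 0.1328]
rim [0.1252 0.1268 0.1279]
side  65 al [0.002 0.005 0.011] la [-0.051  0.04 ] z 0.115
side 6 24 al [0.033 0.036 0.04 ] la [-0.046  0.012] z 0.12
side6 193 rim z 0.1289
[ 0.6114 -0.0514] -0.0426 -10.93
rim [0.128  0.1319 0.1332]
rim [0.1182 0.1264 0.1286]
```

The bar now sits about 29 mm further back than at rest, which is its full travel, and the force rises against the stop, so the lever is latched. Backing off next, then carrying the dish to the scale.

```bash
python3 -m pendant '[{"jaw":-1,"tx":-0.5,"ty":0.1,"tz":0,"ax":0,"ay":0,"az":0},{"jaw":-1,"tx":-1.4,"ty":0.28,"tz":0,"ax":0,"ay":0,"az":0},{"jaw":-1,"tx":-2.6,"ty":0.5,"tz":0,"ax":0,"ay":0,"az":0},{"jaw":-1,"tx":-4.2,"ty":0.8,"tz":0,"ax":0,"ay":0,"az":0},{"jaw":-1,"tx":-6,"ty":1.2,"tz":0,"ax":0,"ay":0,"az":0},{"jaw":-1,"tx":-7.8,"ty":1.6,"tz":0,"ax":0,"ay":0,"az":0},{"jaw":-1,"tx":-9.4,"ty":2,"tz":0.3,"ax":0,"ay":0,"az":0},{"jaw":-1,"tx":-10.6,"ty":2.5,"tz":0.8,"ax":0,"ay":0,"az":0},{"jaw":-1,"tx":-11.2,"ty":3.2,"tz":1.5,"ax":0,"ay":0,"az":0},{"jaw":-1,"tx":-11.4,"ty":4,"tz":2,"ax":0,"ay":0,"az":0}]'
python3 - <<'E'
from fit import *
A=np.array([.98,-.199]);N=np.array([.199,.98])
for t in['scene','side']:
    im=snap(t,t+'7');w=cloud(im);hsv=cv2.cvtColor(im['pixels'],cv2.COLOR_BGR2HSV)
    al=w[...,:2]@A-.652; la=w[...,:2]@N-.070
    m=(abs(la)<.06)&(al>-.02)&(al<.06)&(w[...,2]>.095)&(w[...,2]<.125)&(hsv[...,2]<90)&(hsv[...,1]<110)
    print(t,m.sum(),'al',np.percentile(al[m],[5,50,95]).round(3))
    d=w[...,:2]-np.array([.50,-.01]);m=(hsv[...,0]>105)&(hsv[...,0]<130)&(hsv[...,1]>140)&(abs(w[...,1])<.12)&(w[...,2]>.1)
    a=d@A
    for lo,hi in((-.09,-.06),(.06,.1)): print('rim',np.percentile(w[m&(a>lo)&(a<hi)][:,2],[70,90,97]).round(4))
E
```

```text
clock: 16.27
position: [0.3966, 0.0095, 0.1359]
ee_rot: [0.001, 0.1, 0.995, 0.0]
contact_force: [0.2, -0.4, -3.9]
width: 0.0102
gripper_force: 118.3
scene 84 al [0.031 0.037 0.042]
rim [0.1499 0.1542 0.156 ]
rim [0.1508 0.1556 0.1578]
side 36 al [0.032 0.036 0.04 ]
rim [0.1487 0.1544 0.1579]
rim [0.1544 0.1578 0.1604]
```

```bash
python3 -m pendant '[{"jaw":-1,"tx":0,"ty":1.2,"tz":0.2,"ax":0,"ay":0,"az":1},{"jaw":-1,"tx":0,"ty":3,"tz":0.5,"ax":0,"ay":0,"az":2},{"jaw":-1,"tx":0,"ty":5,"tz":0.8,"ax":0,"ay":0,"az":4},{"jaw":-1,"tx":0.4,"ty":7.5,"tz":1,"ax":0,"ay":0,"az":6},{"jaw":-1,"tx":1,"ty":10,"tz":1.2,"ax":0,"ay":0,"az":8},{"jaw":-1,"tx":2,"ty":12.5,"tz":1.2,"ax":0,"ay":0,"az":10},{"jaw":-1,"tx":3,"ty":15,"tz":1.2,"ax":0,"ay":0,"az":12},{"jaw":-1,"tx":4,"ty":17.5,"tz":1.2,"ax":0,"ay":0,"az":14},{"jaw":-1,"tx":5,"ty":20,"tz":1.2,"ax":0,"ay":0,"az":16},{"jaw":-1,"tx":6,"ty":22.5,"tz":1.2,"ax":0,"ay":0,"az":18}]'
python3 -m pendant '[{"jaw":-1,"tx":1.2,"ty":2.5,"tz":0,"ax":0,"ay":0,"az":2},{"jaw":-1,"tx":2.6,"ty":5,"tz":0,"ax":0,"ay":0,"az":2},{"jaw":-1,"tx":4,"ty":7.5,"tz":0,"ax":0,"ay":0,"az":2},{"jaw":-1,"tx":5.4,"ty":9.8,"tz":0,"ax":0,"ay":0,"az":2},{"jaw":-1,"tx":6.6,"ty":11.6,"tz":0,"ax":0,"ay":0,"az":2},{"jaw":-1,"tx":7.3,"ty":12.7,"tz":0,"ax":0,"ay":0,"az":2},{"jaw":-1,"tx":7.5,"ty":13.1,"tz":0,"ax":0,"ay":0,"az":2},{"jaw":-1,"tx":7.5,"ty":13.1,"tz":0,"ax":0,"ay":0,"az":2}]'
python3 - <<'E'
from fit import *
for t in['scene','side']:
    im=snap(t,t+'8'); w=cloud(im); hsv=cv2.cvtColor(im['pixels'],cv2.COLOR_BGR2HSV)
    m=(hsv[...,0]>105)&(hsv[...,0]<130)&(hsv[...,1]>140)&(w[...,2]>.15)&(w[...,2]<.2)&(w[...,1]>.25)&(w[...,1]<.5)&(w[...,0]>.54)&(w[...,0]<.76)
    p=w[m]; print(t,len(p),np.median(p[:,2])); x,e=rect(p[:,:2],[.645,.384],.147); print(x[:2].round(4),np.degrees(x[2]).round(1))
    a=(w[...,:2]-x[:2])@[np.cos(x[2]),np.sin(x[2])]
    for lo,hi in((-.07,-.06),(.06,.07)): print('rim',np.percentile(w[m&(a>lo)&(a<hi)][:,2],[50,90]).round(4))
E
```

```text
clock: 17.62
position: [0.4565, 0.2358, 0.1466]
ee_rot: [-0.0, -0.058, 0.998, 0.0]
contact_force: [-0.1, -0.4, -3.5]
width: 0.0098
gripper_force: 118.4
clock: 18.62
position: [0.5308, 0.3649, 0.1467]
ee_rot: [-0.001, -0.074, 0.997, -0.0]
contact_force: [-0.6, 0.6, -3.0]
width: 0.0099
gripper_force: 118.4
scene 526 0.16192021692153635
[0.6413 0.3778] 8.0
rim [0.1658 0.1694]
rim [0.1635 0.1682]
side 417 0.16206217050976202
[0.6416 0.3794] 8.4
rim [0.1652 0.1706]
rim [0.1627 0.1688]
```

```bash
python3 -m pendant '[{"jaw":-1,"tx":0.2,"ty":0.2,"tz":-1,"ax":0,"ay":0,"az":0},{"jaw":-1,"tx":0.4,"ty":0.5,"tz":-2.2,"ax":0,"ay":0,"az":0},{"jaw":-1,"tx":0.4,"ty":0.5,"tz":-3.4,"ax":0,"ay":0,"az":0},{"jaw":-1,"tx":0.4,"ty":0.5,"tz":-4.6,"ax":0,"ay":0,"az":0},{"jaw":-1,"tx":0.4,"ty":0.5,"tz":-5.4,"ax":0,"ay":0,"az":0},{"jaw":-1,"tx":0.4,"ty":0.5,"tz":-5.9,"ax":0,"ay":0,"az":0},{"jaw":-1,"tx":0.4,"ty":0.5,"tz":-6.1,"ax":0,"ay":0,"az":0},{"jaw":-1,"tx":0.4,"ty":0.5,"tz":-6.1,"ax":0,"ay":0,"az":0}]'
python3 -m pendant '[{"jaw":-1,"tx":0,"ty":0,"tz":-0.2,"ax":0,"ay":0,"az":0},{"jaw":-1,"tx":0,"ty":0,"tz":-0.2,"ax":0,"ay":0,"az":0}]'
```

```text
clock: 19.73
position: [0.5355, 0.3702, 0.0862]
ee_rot: [0.0, -0.074, 0.997, 0.0]
contact_force: [0.1, 0.2, -2.9]
width: 0.0102
gripper_force: 118.5
clock: 19.98
position: [0.5353, 0.3701, 0.0841]
ee_rot: [0.0, -0.074, 0.997, 0.0]
contact_force: [-0.2, 0.1, -4.0]
width: 0.0098
gripper_force: 118.5
```

```bash
python3 -m pendant '[{"jaw":-1,"tx":0,"ty":0,"tz":-0.1,"ax":0,"ay":0,"az":0},{"jaw":-1,"tx":0,"ty":0,"tz":-0.2,"ax":0,"ay":0,"az":0},{"jaw":-1,"tx":0,"ty":0,"tz":-0.2,"ax":0,"ay":0,"az":0}]'
python3 -m pendant '[{"jaw":-1,"tx":0,"ty":0,"tz":-0.1,"ax":0,"ay":0,"az":0},{"jaw":-1,"tx":0,"ty":0,"tz":-0.1,"ax":0,"ay":0,"az":0}]'
```

```text
clock: 20.35
position: [0.5353, 0.3702, 0.0822]
ee_rot: [0.0, -0.074, 0.997, 0.0]
contact_force: [-0.8, -0.5, -1.3]
width: 0.0102
gripper_force: 118.6
clock: 20.6
position: [0.5354, 0.3702, 0.082]
ee_rot: [0.0, -0.074, 0.997, 0.0]
contact_force: [-2.4, -0.7, 4.0]
width: 0.0101
gripper_force: 119.4
```

```bash
python3 -m pendant '[{"jaw":-0.5,"tx":0,"ty":0,"tz":0,"ax":0,"ay":0,"az":0},{"jaw":0.2,"tx":0,"ty":0,"tz":0,"ax":0,"ay":0,"az":0},{"jaw":1,"tx":0,"ty":0,"tz":0,"ax":0,"ay":0,"az":0},{"jaw":1,"tx":0,"ty":0,"tz":0,"ax":0,"ay":0,"az":0},{"jaw":1,"tx":0,"ty":0,"tz":1,"ax":0,"ay":0,"az":0},{"jaw":1,"tx":0,"ty":0,"tz":4,"ax":0,"ay":0,"az":0},{"jaw":1,"tx":-2,"ty":0,"tz":9,"ax":0,"ay":0,"az":0},{"jaw":1,"tx":-5,"ty":-3,"tz":14,"ax":0,"ay":0,"az":0},{"jaw":1,"tx":-9,"ty":-8,"tz":16,"ax":0,"ay":0,"az":0},{"jaw":1,"tx":-9,"ty":-8,"tz":16,"ax":0,"ay":0,"az":0}]'
python3 - <<'E'
from fit import *
A=np.array([.98,-.199]);N=np.array([.199,.98])
for t in['scene','side']:
    im=snap(t,t+'9'); w=cloud(im); hsv=cv2.cvtColor(im['pixels'],cv2.COLOR_BGR2HSV)
    m=(hsv[...,0]>105)&(hsv[...,0]<130)&(hsv[...,1]>140)&(w[...,2]>.095)&(w[...,2]<.11)&(w[...,1]>.25)&(w[...,1]<.5)&(w[...,0]>.54)&(w[...,0]<.76)
    p=w[m]; x,e=rect(p[:,:2],[.645,.384],.147); print(t,len(p),np.median(p[:,2]),x[:2].round(4),np.degrees(x[2]).round(1))
    al=w[...,:2]@A-.652; la=w[...,:2]@N-.070
    m=(abs(la)<.06)&(al>-.02)&(al<.06)&(w[...,2]>.095)&(w[...,2]<.125)&(hsv[...,2]<90)&(hsv[...,1]<110)
    print('bar',np.median(al[m]).round(3))
a=cv2.resize(load('side9')['pixels'][130:310,180:420],None,fx=3,fy=3,interpolation=2)
cv2.imwrite('pics/c9.png',a)
E
```

```text
clock: 21.85
position: [0.4435, 0.2884, 0.2441]
ee_rot: [0.002, -0.074, 0.997, 0.0]
contact_force: [0.8, -0.1, -0.2]
width: 0.0854
gripper_force: 0.0
scene 330 0.10051511298175964 [0.6476 0.3834] 8.2
bar 0.037
side 283 0.10074037152003212 [0.6468 0.3856] 8.2
bar 0.036
```

View pics/c9.png

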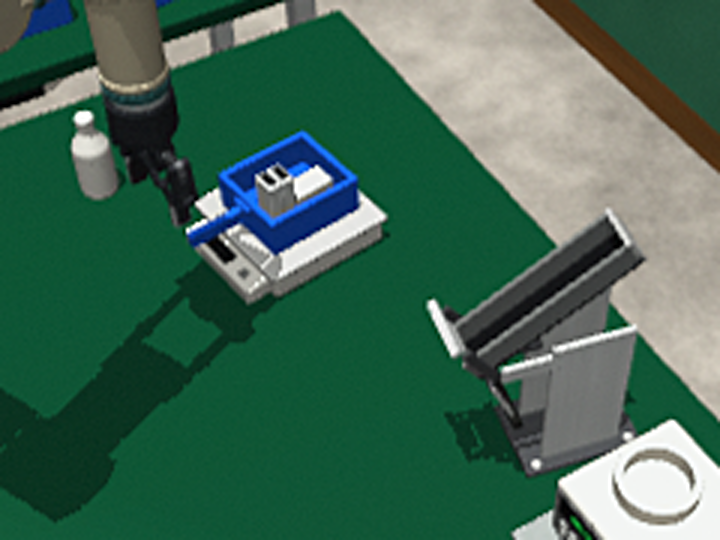

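The crop shows the dish at (288,190) standing level in the middle of the pan with the three shells in it. The lever is back at (505,400), the gripper is clear at (170,175) and the bottle at (95,160) is untouched.

```bash
python3 -c "
from rig import manip
print(manip.sign_off())"
```

```text
the job is handed in; nothing more can be done
None
```

I handed the job in at about 22 s on the robot's clock: the dish is on the middle of the scale's pan with all three shells in it, the lever is latched back, and the bottle and screwdriver were left alone. The sign-off gave no verdict.

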